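# Lay the ratchet-held circuit-board frame flat

## Task

The circuit board in the ratchet tilt stand has been worked on and must go back level: press the rear end of the pawl's rocker down so that it snaps over and the pawl is lifted clear of the toothed quadrant, then push the raised frame by its black push bar all the way down onto its rest stops. Then press the front end of the rocker down so that the pawl snaps back in and the frame will catch when it is next raised, and move clear. Only press and push with the fingertips: do not lift the frame, keep off the board itself, and leave everything else on the bench where it is.

Things in the scene. Friction and masses are not known exactly. Their poses are not given: they have to be found in the camera images.
- stand: Ratchet tilt stand: grey cast base fixed to the table, 140 (x) x 185 (y) x 12 mm. Origin under its middle, on the table; x points away from the robot (turned up to 0.25 rad left), y left along the frame's hinge. On the right side: the steel toothed quadrant that turns with the frame (52 mm radius, y = -80 mm), a cheek plate (y = -90), and outside it the pawl's rocker (y = -124).
- frame_hinge (a point): Point on the frame's hinge axis (the stand's y axis) at mid width: x = -45 mm in the stand's frame, near the edge facing the robot, 42 mm above the table; fixed to the stand.
- frame (a joint): Tilt of the frame, rad: 0 = level on its two rubber rest stops (lower limit), positive = far end raised (limit 1.0); starts at 0.6 to 0.95. Stiff hinge: stays where left; 5 to 15 N straight down on the push bar moves it. Pawl engaged: goes down at most one tooth (0.157) until a tooth blocks it, which gives 0.05 at 25 N; pawl free: goes all the way.
- push_bar (a point): Middle of the push bar's axis: black ribbed round bar, 22 mm thick, 122 mm long along the stand's y, at the frame's free far end. It turns about frame_hinge; at tilt a it is 125 cos a - 6 sin a mm beyond the hinge along the stand's x and 42 + 125 sin a + 6 cos a mm high. Level: axis 48 mm, top 59 mm above the table.
- board: Green circuit board, 80 x 112 mm with parts up to 12 mm high, clamped in the frame between hinge and push bar, tilting with it. Origin: middle of its underside, 58 mm along the frame from the hinge; edges at 18 and 98 mm. With the frame level its highest parts are 60 mm above the table. Not to be pressed on.
- pawl (a joint): Turn of pawl and rocker, rad: 0 = engaged (nose down between two teeth; up to 0.14 when it rests on a tooth's slope), 0.5 = free (nose 19 mm off). An over-centre spring snaps it to the side of 0.27 where it stands. Starts engaged. Pressing the rocker's rear end down raises the value, the front end lowers it; 4 N snaps it over, somewhat more if a tooth bears on it.
- pawl_rear (a point): Top middle of the rubber pad on the rocker's rear end (away from the robot): the release end. The rocker is a steel see-saw bar 94 mm long (stand's x), 26 mm wide; shaft 7 mm beyond the hinge axis and 106 mm above the table; pads 24 x 26 mm, middles 34 mm from the shaft. Pad 129 mm high when engaged (rocker slopes 0.25 rad down to the robot), 112 mm when free.
- pawl_front (a point): Top middle of the rubber pad on the rocker's front end (towards the robot): the engaging end. It is about 112 mm above the table when the pawl is engaged, 129 mm when free.
- brass_nipple_a: Bystander, to be left alone: brass pipe nipple standing on end, 27 x 31 x 44 mm high, on the table to the right of the stand's rocker. Origin at its underside.
- gland_a: Bystander, to be left alone: white plastic cable gland, 26 x 37 x 22 mm, on the table just left of the stand. Origin at its underside.
- cell_a: Bystander, to be left alone: green battery cell, 18 mm thick and 67 mm long, lying behind the stand. Origin at its underside.
- brass_nipple_b: Bystander, to be left alone: brass pipe nipple standing on end, 27 x 31 x 44 mm high, behind the stand. Origin at its underside.
- side_cutters: Bystander, to be left alone: red-handled side cutters, 52 x 118 x 11 mm, lying left of the stand. Origin at its underside.
- screwdriver_b: Bystander, to be left alone: screwdriver, 170 mm long, 19 mm thick, lying in front of the left open grey box. Origin at its underside.
- blue_valve_a: Bystander, to be left alone: motor valve with a blue housing and brass pipe, 110 mm high, the left one of two, at the front of the table near the middle. Origin at its underside.
- blue_valve_b: Bystander, to be left alone: motor valve with a blue housing and brass pipe, 110 mm high, the right one of the two. Origin at its underside.

How it is judged:
On the way, in this order (a step that is already met when the one before it is completed fails the run):
1. the pawl is pressed free of the teeth while the frame is still raised (value of joint pawl above 0.4 rad and value of joint frame above 0.42 rad), for 0.2 s.
2. the frame is pushed all the way down with the pawl free (value of joint pawl above 0.4 rad and value of joint frame below 0.03 rad), for 0.2 s.
At the end, for the whole second after the job is handed in: The frame lies level on its stops (within 0.03 rad, some 4 mm at the push bar) and the pawl is back in engagement (joint below 0.1 rad) (value of joint frame between -0.03 and 0.03 rad and value of joint pawl below 0.1 rad); the robot touches nothing.
It fails at once if the circuit board is pressed on (over 3 N) (contact force between any of the fingers, the arm and board above 3 N).
It fails at once if the frame is lifted by the fingers instead of pushed down (value of joint frame above 0.975 rad or (value of joint frame above 0.06 rad and value of joint pawl above 0.4 rad and velocity of joint frame above 0.15 rad/s and contact force between the fingers and stand above 0.5 N)).
It fails at once if a bystander is moved by more than 20 mm (distance of any of brass_nipple_a, gland_a, cell_a, brass_nipple_b, side_cutters, screwdriver_b, blue_valve_a, blue_valve_b from where it was at the start of the episode above 0.02 m).
It also fails if it takes over 51 s, if anything falls off the work surface, if the arm or the gripper's body presses on something with over 40 N, if the wrist force passes 120 N, or if a joint passes its speed limit or range.

## Robot

A 6-joint arm with a two-finger parallel gripper is mounted at the origin on a cart in front of the work surface, level with it; the furniture and walls round the work are solid. World frame = base frame: x ahead of the robot, y to its left, z up, the work surface at z = 0. Lengths are in m, angles in rad, forces in N, time in s.
With the tool pointing down it reaches from about 0.275 to 0.975 m from the base axis. Payload 8.4 kg.
Tool frame: the origin (TCP) lies on the front face of the gripper's body, between the roots of the fingers; the fingertips stand 88 mm ahead of it and the grasp point (between the pads) lies 69 mm ahead of it; z points along the fingers, y is the line along which they close (so a half turn about z gives the same grasp; the last joint's range is limited). The gripper opens to 92 mm and grips with 3 to 60 N. Pads are 20 mm wide; open, the fingers measure 128 mm over their backs; the gripper's body (75 mm by 189 mm) begins 69 mm behind the grasp point.
Start: joints at [-1.153, 0.353, 1.633, -0, 1.155, -0.002], TCP at [0.255, -0.571, 0.303] pointing down, gripper open.
Joint ranges: [-2.63, 2.63], [-0.92, 2.1], [0.06, 2.66], [-1.3, 4.44], [0, 2.69], [-3.02, 3.02]. Speed limits (rad/s): [2.22, 2.22, 2.79, 3.14, 3.14, 3.14].

## Interface

Orientations are given as a rotation vector (axis times angle).
In Python, from plant import get_obs, capture, finish_job gives the robot as it stands. The module is installed in compiled form; this text tells all that it offers.
- The arm moves only by the tool apply_moves, never from a script. Its arguments are lists of equal length, an entry for each row: "linear": the shift along the tool's x, y, z in cm, a list of three; "roll": the turn about the tool's z in rad. A call has 1 to 10 rows; each row shifts and turns the commanded pose from where the row before left it, along the tool's axes as they then stand; what a row does not reach is not made up. A row lasts 1/12 s, in which the tool goes at most 41.7 mm and 7.16 degrees, less where a joint would pass 70% of its speed; a pose out of reach is approached as far as the arm can. A call with a gripper value outside its range is refused whole. "gripper" is the closure, from 0 (fully open) to 1 (shut), set as the call begins (left out, the last holds). The fingers move at their own pace and stop on an object; "force" is the grip in N (left out, the last holds). Time passes only in rows, so rows that do not move let the fingers close. It gives the time, the measured TCP pose, the force, the opening and the grip force at its end, in the units of the state.
- get_obs(): the state, without advancing time (a new reading comes with each control period).
- capture(name): name is "scene" or "top" or "wrist"; returns a dict with "frame" (480x640x3 uint8, red, green, blue), "fx", "fy", "cx", "cy" (pixels), "pose" (4x4, takes a point from camera to world coordinates). Camera axes: x right, y up, looking along -z (the intrinsics and any distortion apply to the point x, -y, -z); pixel columns grow to the right and rows downward; lengths in m; the calibration is good to about 2 mm. A picture is of the moment at which its call begins. There is no depth.
- finish_job(): hands the job in; it is judged then, once.
The state is a dict: "time": time; "qpos": joint angles; "joint_vel": joint speeds; "joint_torque": joint torques, N m; "tcp_pos": TCP position; "eef_rot": TCP orientation; "contact_force": force on the tool from outside, world axes, zero at the start; "moment": the same for the moment, N m; "grip_width": finger opening in m; "grip_force": force on a finger pad.
Only numpy, scipy, OpenCV 4.12 (cv2) and the standard library are available. Lean on these libraries where they do the work, as an engineer would, in place of code of your own. Each camera call takes 0.05 s, during which the arm holds its last target. There are 200 camera calls.

## Working session

There is one attempt and no reset: what is moved stays moved. The work goes in short steps, Python scripts to look and compute and a tool call to move; the robot and the scene stay as the last step left them, time stands still between calls to the robot, and variables do not carry over. Pictures are saved under pics/ and viewed, at most 10 in all, crops included, and the job is handed in when it is done.

Besides the shell and the picture viewer there is one more tool, called after ">>>" as name([rows], argument=value, ...), one row to a line, values as JSON. apply_moves: Moves the arm, as the interface text tells. Its arguments: {"type":"object","properties":{"linear":{"type":"array","items":{"type":"array","items":{"type":"number"}}},"roll":{"type":"array","items":{"type":"number"}},"gripper":{"type":"number"},"force":{"type":"number"}},"required":["linear","roll"]}

```bash
mkdir -p pics; cat > h.py <<'E'
import numpy as np,cv2
from plant import get_obs,capture,finish_job
E
python3 - <<'E'
from h import *
o=get_obs();print(o['time'],o['tcp_pos'],o['eef_rot'],o['grip_width'])
import pickle
d={}
for n in("scene","top"):
    c=capture(n);d[n]=c;cv2.imwrite(f'pics/{n}0.png',c['frame'][:,:,::-1]);print(n,[c[k] for k in('fx','fy','cx','cy')],c['pose'].round(4).tolist(),c.keys())
pickle.dump(d,open('d.pkl','wb'))
E
```

```text
0.0 [ 0.25455943 -0.57039665  0.30197523] [-3.07134072e+00 -6.54373056e-01  5.16524139e-04] 0.09181274918837341
scene [458.6635023901528, 458.6635023901528, 318.6174965224349, 241.4029795336017] [[-0.7407, 0.2708, -0.6149, -0.1545], [-0.6714, -0.2634, 0.6927, 1.0117], [0.0256, 0.9259, 0.3769, 0.5368], [0.0, 0.0, 0.0, 1.0]] dict_keys(['frame', 'fx', 'fy', 'cx', 'cy', 'pose'])
top [509.4727850184578, 509.4727850184578, 317.10963180167215, 240.97680427930982] [[0.0462, 0.9775, -0.2056, 0.327], [-0.9989, 0.046, -0.0061, 0.2055], [0.0035, 0.2056, 0.9786, 1.2415], [0.0, 0.0, 0.0, 1.0]] dict_keys(['frame', 'fx', 'fy', 'cx', 'cy', 'pose'])
```

View pics/scene0.png

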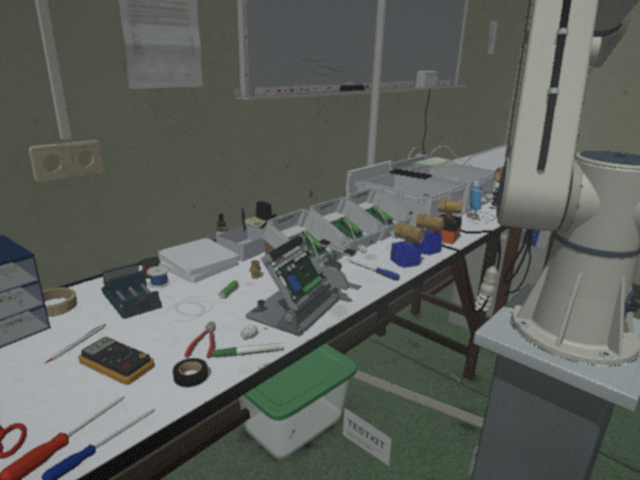

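View pics/top0.png

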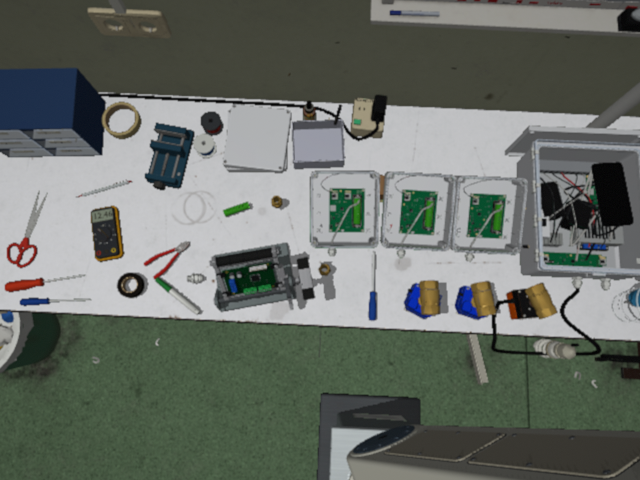

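The top view shows the stand around (255,275), with its rocker near (303,275). The nipples are at (326,269) and (278,202). I'll zoom in on it next.

```bash
python3 - <<'E'
from h import *
import pickle
d=pickle.load(open('d.pkl','rb'))
f=d['top']['frame'][225:325,180:345,::-1]
a=cv2.resize(f,None,fx=4.8,fy=4.8,interpolation=cv2.INTER_CUBIC)
cv2.imwrite('pics/topc.png',a)
E
```

```text
(no output)
```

View pics/topc.png

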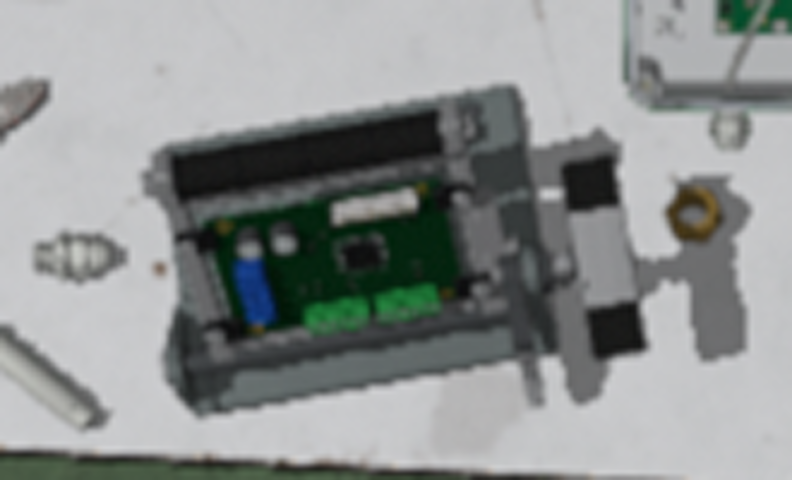

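```bash
cat >> h.py <<'E'
def proj(c,P):
    T=np.linalg.inv(c['pose']);q=P@T[:3,:3].T+T[:3,3]
    return np.c_[c['cx']+c['fx']*q[:,0]/-q[:,2],c['cy']-c['fy']*q[:,1]/-q[:,2]]
def ray(c,uv,z):
    d=np.array([(uv[0]-c['cx'])/c['fx'],-(uv[1]-c['cy'])/c['fy'],-1]);d=c['pose'][:3,:3]@d;o=c['pose'][:3,3]
    return o+d*(z-o[2])/d[2]
def w(p,s): # stand->world
    x,y,t=p[:3];c,n=np.cos(t),np.sin(t);s=np.atleast_2d(s)
    return np.c_[x+c*s[:,0]-n*s[:,1],y+n*s[:,0]+c*s[:,1],s[:,2]]
def bar(a,y):return [-.045+.125*np.cos(a)-.006*np.sin(a),y,.042+.125*np.sin(a)+.006*np.cos(a)]
E
python3 - <<'E'
from h import *
import pickle
from scipy.optimize import least_squares
c=pickle.load(open('d.pkl','rb'))['top']
cr=lambda u,v:((u+.5)/4.8-.5+180,(v+.5)/4.8-.5+225)
uv=np.array([cr(591,183),cr(616,329),cr(176,176),cr(440,129)])
M=lambda p:np.array([[-.0088,-.124,.129],[-.0746,-.124,.112],bar(p[3],.061),bar(p[3],-.061)])
r=least_squares(lambda p:(proj(c,w(p,M(p)))-uv).ravel(),[.45,.3,.1,.8])
p=r.x;print(p,r.fun.round(2))
print('pads/bar',w(p,M(p)).round(4).tolist())
print('barmid',w(p,bar(p[3],0)),'level',w(p,bar(0,0)))
print('base corners px',[( (q-[180,225])*4.8).round().tolist() for q in proj(c,w(p,[[s*.07,t*.0925,.012] for s in(-1,1) for t in(-1,1)]))])
print('nippleA',ray(c,cr(693,212),.044))
np.save('p.npy',p)
E
```

```text
[0.49049656 0.36477389 0.22563932 0.92372534] [-0.05  0.17  0.05 -0.16 -0.15 -0.01  0.15 -0.  ]
pads/bar [[0.5097, 0.2419, 0.129], [0.4455, 0.2272, 0.112], [0.5018, 0.4299, 0.1453], [0.5291, 0.311, 0.1453]]
barmid [[0.5154178  0.37049452 0.14534873]] level [[0.56846866 0.38267225 0.048     ]]
base corners px [[554.0, 350.0], [188.0, 416.0], [507.0, 81.0], [150.0, 144.0]]
nippleA [0.51189642 0.19347522 0.044     ]
```

>>> apply_moves([
  [0,0,0],
  [0,0,0],
  [1.9,-3.3,0],
  [1.9,-3.3,0],
  [1.9,-3.3,0],
  [1.9,-3.3,0],
  [1.9,-3.3,0],
  [1.9,-3.3,0],
  [1.9,-3.3,0],
  [1.9,-3.3,0],
], roll=[0.1,0.094,0,0,0,0,0,0,0,0], gripper=1, force=30)

```text
time: 0.93
tcp_pos: [0.3437, -0.2776, 0.3025]
eef_rot: [-3.121, -0.353, 0.0]
contact_force: [0.4, -0.6, -0.5]
grip_width: 0.0273
grip_force: 0.0
```

>>> apply_moves([
  [1.9,-3.3,0],
  [1.9,-3.3,0],
  [1.9,-3.3,0],
  [1.9,-3.3,0],
  [1.9,-3.3,0],
  [1.9,-3.3,0],
  [1.9,-3.3,0],
  [1.9,-3.3,0],
  [1.9,-3.3,0],
  [1.9,-3.3,0],
], roll=[0,0,0,0,0,0,0,0,0,0])

```text
time: 1.77
tcp_pos: [0.455, 0.0868, 0.3026]
eef_rot: [3.121, 0.354, -0.0]
contact_force: [0.5, -0.4, 0.4]
grip_width: 0.0006
grip_force: 0.0
```

```bash
cat >> h.py <<'E'
def delta(target): # cm in tool axes to bring fingertip to world target
    from scipy.spatial.transform import Rotation as R
    o=get_obs();r=R.from_rotvec(o['eef_rot']).as_matrix()
    tip=o['tcp_pos']+r[:,2]*.088
    print('t',round(o['time'],2),'tip',tip.round(4),'xdir',np.arctan2(r[1,0],r[0,0]).round(4),'z',r[:,2].round(3),'F',o['contact_force'].round(1),'w',o['grip_width'])
    for t in np.atleast_2d(target): print((100*(r.T@(t-tip))).round(2))
E
python3 - <<'E'
from h import *
p=np.load('p.npy')
delta(w(p,[[-.0088,-.124,.129],[-.0746,-.124,.129]]))
E
```

```text
t 1.77 tip [0.455  0.0868 0.2146] xdir 0.2261 z [-0. -0. -1.] F [ 0.5 -0.4  0.4] w 0.0005960703838453488
[  8.8  -13.9    8.56]
[  2.22 -13.9    8.56]
```

>>> apply_moves([
  [1.8,-2.8,0],
  [1.8,-2.8,0],
  [1.8,-2.8,0],
  [1.8,-2.8,0],
  [1.9,-2.7,0],
  [0,0,2.5],
  [0,0,2.5],
  [0,0,2.5],
  [0,0,0],
  [0,0,0],
], roll=[0,0,0,0,0,0,0,0,0,0])

```text
time: 2.6
tcp_pos: [0.5119, 0.2403, 0.2267]
eef_rot: [3.121, 0.354, -0.005]
contact_force: [0.2, -0.1, 0.7]
grip_width: -0.0
grip_force: 0.0
```

```bash
python3 - <<'E'
from h import *
p=np.load('p.npy')
delta(w(p,[[-.0088,-.124,.129],[-.0014,-.124,.112]]))
c=capture('scene');cv2.imwrite('pics/s1.png',cv2.resize(c['frame'][200:350,220:380,::-1],None,fx=4,fy=4,interpolation=cv2.INTER_CUBIC))
E
```

```text
t 2.6 tip [0.5116 0.2402 0.1387] xdir 0.2259 z [-0.003 -0.001 -1.   ] F [ 0.2 -0.1  0.7] w -3.872630639328368e-05
[-0.15 -0.22  0.97]
[ 0.6  -0.22  2.67]
```

View pics/s1.png

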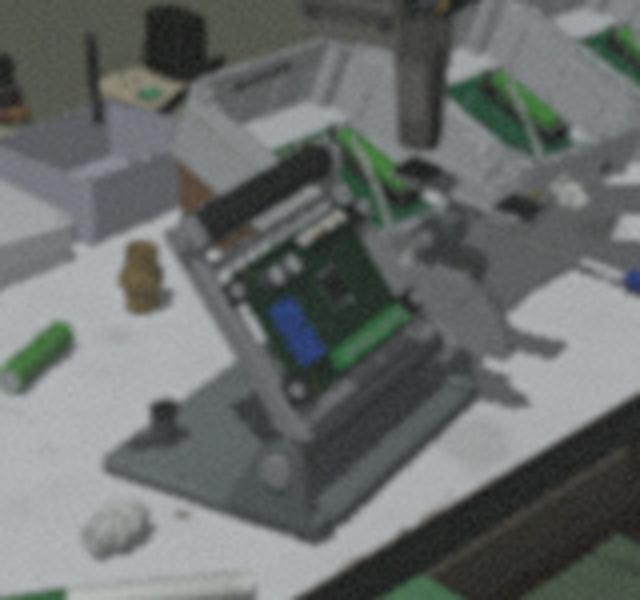

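The fingertips at (420,145) are just above the rear pad at (425,170), so I'll press now.

>>> apply_moves([
  [0.1,-0.2,0.5],
  [0.1,0,0.4],
  [0.1,0,0.4],
  [0.1,0,0.4],
  [0.1,0,0.4],
  [0.1,0,0.3],
  [0,0,0.2],
  [0,0,0],
  [0,0,0],
], roll=[0,0,0,0,0,0,0,0,0])

```text
time: 3.4
tcp_pos: [0.5181, 0.2439, 0.2022]
eef_rot: [3.122, 0.354, -0.0]
contact_force: [-1.7, -0.8, 7.2]
grip_width: 0.0004
grip_force: 3.4
```

>>> apply_moves([
  [0,0,0.2],
  [0,0,0.2],
  [0,0,0],
  [0,0,0],
], roll=[0,0,0,0])

```text
time: 3.73
tcp_pos: [0.5183, 0.2439, 0.2009]
eef_rot: [-3.121, -0.354, -0.001]
contact_force: [-10.0, -5.7, 35.9]
grip_width: 0.0004
grip_force: 16.1
```

>>> apply_moves([
  [0,0,-1],
  [0,0,-3],
  [0,0,-3],
  [0,0,0],
  [0,0,0],
], roll=[0,0,0,0,0])

```text
time: 4.15
tcp_pos: [0.5187, 0.2442, 0.2692]
eef_rot: [-3.121, -0.354, -0.005]
contact_force: [0.0, 0.3, -0.5]
grip_width: 0.0002
grip_force: 0.0
```

```bash
python3 - <<'E'
from h import *
p=np.load('p.npy')
b=bar(p[3],-.0);b[2]+=.011
delta(w(p,b))
c=capture('top');cv2.imwrite('pics/t2.png',cv2.resize(c['frame'][225:325,180:345,::-1],None,fx=4.8,fy=4.8,interpolation=cv2.INTER_CUBIC))
c=capture('scene');cv2.imwrite('pics/s2.png',cv2.resize(c['frame'][200:350,220:380,::-1],None,fx=4,fy=4,interpolation=cv2.INTER_CUBIC))
E
```

```text
t 4.15 tip [0.5189 0.2443 0.1812] xdir 0.2257 z [ 0.003  0.001 -1.   ] F [ 0.   0.3 -0.5] w 0.00021926169371190636
[  2.47 -12.38   2.5 ]
```

View pics/s2.png

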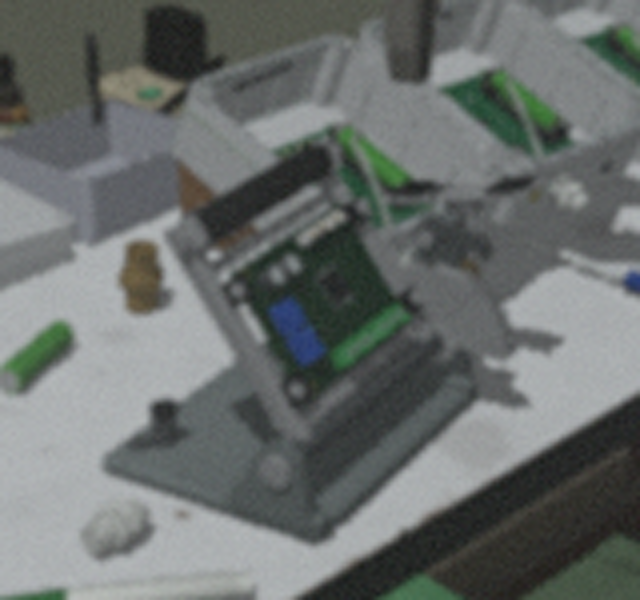

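The rocker now slopes rear-down, with its pads at about (420,185) and (510,180), so the pawl is free and the frame is still raised. I'll move over the push bar.

>>> apply_moves([
  [0.5,-2.5,0],
  [0.5,-2.5,0],
  [0.5,-2.5,0],
  [0.5,-2.5,0],
  [0.6,-2.4,0],
  [0,0,0.8],
  [0,0,0.8],
  [0,0,0],
  [0,0,0],
], roll=[0,0,0,0,0,0,0,0,0])

```text
time: 5.0
tcp_pos: [0.5149, 0.3691, 0.2499]
eef_rot: [3.12, 0.353, -0.005]
contact_force: [0.5, -0.6, -0.3]
grip_width: 0.0002
grip_force: 0.0
```

>>> apply_moves([
  [0,0,0.4],
  [0,0,0.4],
  [0.2,0,0.2],
  [0.6,0,0.5],
  [0.6,0,0.5],
  [0,0,0],
], roll=[0,0,0,0,0,0])

```text
time: 5.5
tcp_pos: [0.5312, 0.3734, 0.2326]
eef_rot: [-3.121, -0.353, -0.005]
contact_force: [2.1, -0.5, 3.4]
grip_width: 0.0003
grip_force: 1.7
```

```bash
python3 - <<'E'
from h import *
p=np.load('p.npy')
b=[np.array(bar(a,0))+[0,0,.011] for a in(.9,.8,.7)]
delta(w(p,b))
E
```

```text
t 5.5 tip [0.5314 0.3735 0.1446] xdir 0.2251 z [ 0.003  0.001 -1.   ] F [ 2.1 -0.5  3.4] w 0.00033390160256443227
[-1.38 -0.06 -1.01]
[-0.41 -0.06 -0.23]
[ 0.49 -0.06  0.65]
```

>>> apply_moves([
  [0.2,0,0.35],
  [0.2,0,0.4],
  [0.4,0,0.5],
  [0.4,0,0.5],
  [0.35,0,0.5],
  [0.35,0,0.5],
  [0.3,0,0.55],
  [0.3,0,0.55],
  [0,0,0],
], roll=[0,0,0,0,0,0,0,0,0])

```text
time: 6.25
tcp_pos: [0.5576, 0.3799, 0.1955]
eef_rot: [-3.119, -0.352, -0.014]
contact_force: [5.2, 0.5, 6.7]
grip_width: 0.0004
grip_force: 3.7
```

```bash
python3 - <<'E'
from h import *
p=np.load('p.npy')
b=[np.array(bar(a,0))+[0,0,.011] for a in(.5,.4,.3,.2,.1,0)]
delta(w(p,b))
E
```

```text
t 6.25 tip [0.5583 0.3802 0.1075] xdir 0.2248 z [ 0.008  0.004 -1.   ] F [5.2 0.5 6.7] w 0.00036221198710556084
[-0.76 -0.01 -1.07]
[-0.17 -0.01  0.03]
[ 0.3  -0.01  1.19]
[ 0.66 -0.01  2.39]
[ 0.89 -0.    3.62]
[ 1.   -0.    4.86]
```

>>> apply_moves([
  [0.15,0,0.5],
  [0.15,0,0.6],
  [0.15,0,0.6],
  [0.15,0,0.6],
  [0.1,0,0.6],
  [0.1,0,0.6],
  [0.1,0,0.6],
  [0,0,0.4],
  [0,0,0.3],
  [0,0,0],
], roll=[0,0,0,0,0,0,0,0,0,0])

```text
time: 7.08
tcp_pos: [0.5648, 0.382, 0.1473]
eef_rot: [-3.119, -0.353, -0.009]
contact_force: [3.8, 2.3, 6.4]
grip_width: 0.0003
grip_force: 3.1
```

```bash
python3 - <<'E'
from h import *
p=np.load('p.npy')
b=[np.array(bar(a,0))+[0,0,.011] for a in(.1,0)]
delta(w(p,b))
E
```

```text
t 7.08 tip [0.5653 0.3823 0.0593] xdir 0.2251 z [ 0.005  0.003 -1.   ] F [3.8 2.3 6.4] w 0.0002572813891560418
[ 0.2   0.03 -1.21]
[0.32 0.03 0.03]
```

Nearly level. I'll press a little more to seat it, then hold.

>>> apply_moves([
  [0.1,0,0.15],
  [0,0,0.15],
  [0,0,0.1],
  [0,0,0],
  [0,0,0],
], roll=[0,0,0,0,0])

```text
time: 7.5
tcp_pos: [0.5652, 0.3821, 0.1467]
eef_rot: [-3.119, -0.353, -0.008]
contact_force: [-7.3, -5.7, 37.4]
grip_width: 0.0007
grip_force: 19.0
```

>>> apply_moves([
  [0,0,-0.5],
  [0,0,-2],
  [0,0,-3],
  [0,0,-3],
  [0,0,-2],
  [0,0,-1],
  [0,0,0],
  [0,0,0],
], roll=[0,0,0,0,0,0,0,0])

```text
time: 8.17
tcp_pos: [0.5633, 0.3811, 0.2557]
eef_rot: [3.122, 0.353, -0.0]
contact_force: [-0.1, -0.2, -0.3]
grip_width: 0.0005
grip_force: 0.0
```

```bash
python3 - <<'E'
from h import *
p=np.load('p.npy')
delta(w(p,[[-.0672,-.124,.129],[-.0746,-.124,.112]]))
c=capture('scene');cv2.imwrite('pics/s3.png',cv2.resize(c['frame'][200:350,220:380,::-1],None,fx=4,fy=4,interpolation=cv2.INTER_CUBIC))
E
```

```text
t 8.17 tip [0.5633 0.3811 0.1677] xdir 0.2255 z [-0. -0. -1.] F [-0.1 -0.2 -0.3] w 0.0005254476345226036
[-14.18  12.37   3.87]
[-14.92  12.37   5.57]
```

View pics/s3.png

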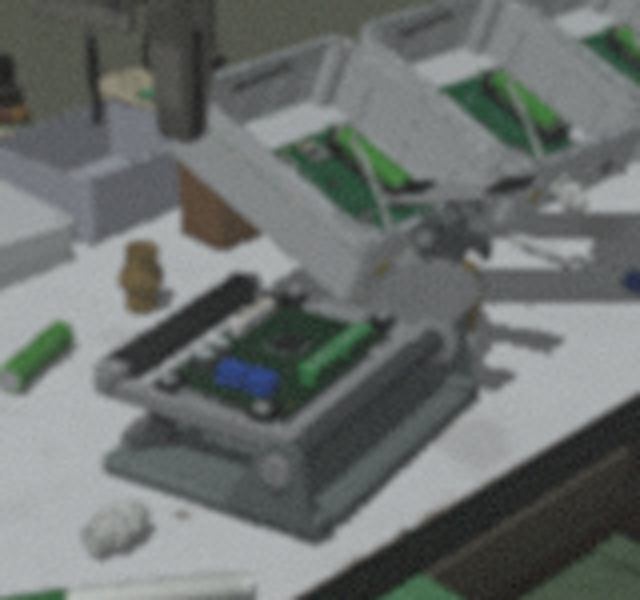

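The frame lies level, with the bar at about (185,325). Next is the front pad.

>>> apply_moves([
  [-2.4,2.1,0],
  [-2.4,2.1,0],
  [-2.4,2.1,0],
  [-2.4,2.1,0],
  [-2.4,2.0,0],
  [-2.4,2.0,0],
  [0,0,1.4],
  [0,0,1.4],
  [0,0,0],
  [0,0,0],
], roll=[0,0,0,0,0,0,0,0,0,0])

```text
time: 9.05
tcp_pos: [0.4499, 0.2279, 0.2267]
eef_rot: [3.12, 0.354, -0.005]
contact_force: [0.3, -0.9, 0.2]
grip_width: 0.0004
grip_force: 0.0
```

```bash
python3 - <<'E'
from h import *
p=np.load('p.npy')
delta(w(p,[[-.0672,-.124,.129],[-.0746,-.124,.112]]))
E
```

```text
t 9.05 tip [0.4496 0.2278 0.1387] xdir 0.2257 z [-0.003 -0.002 -1.   ] F [ 0.3 -0.9  0.2] w 0.0003637647331628181
[ 0.33 -0.04  0.97]
[-0.4  -0.04  2.67]
```

>>> apply_moves([
  [0,0,0.5],
  [0,0,0.4],
  [-0.1,0,0.4],
  [-0.1,0,0.4],
  [-0.1,0,0.4],
  [-0.1,0,0.3],
  [0,0,0.2],
  [0,0,0.1],
  [0,0,0],
  [0,0,0],
], roll=[0,0,0,0,0,0,0,0,0,0])

```text
time: 9.88
tcp_pos: [0.4471, 0.2276, 0.2028]
eef_rot: [-3.121, -0.354, -0.001]
contact_force: [-7.6, -3.8, 22.9]
grip_width: 0.0004
grip_force: 11.4
```

>>> apply_moves([
  [0,0,0.1],
  [0,0,0.1],
  [0,0,0],
  [0,0,0],
], roll=[0,0,0,0])

```text
time: 10.22
tcp_pos: [0.4472, 0.2276, 0.2022]
eef_rot: [-3.121, -0.354, -0.002]
contact_force: [-12.5, -6.6, 40.8]
grip_width: 0.0005
grip_force: 20.7
```

>>> apply_moves([
  [0,0,-1],
  [0,0,-3],
  [0,0,-4],
  [0,0,-4],
  [-2,3,0],
  [-2,3,0],
  [-2,3,0],
  [-2,3,0],
  [0,0,0],
  [0,0,0],
], roll=[0,0,0,0,0,0,0,0,0,0])

```text
time: 11.05
tcp_pos: [0.3954, 0.0915, 0.3193]
eef_rot: [-3.122, -0.349, -0.001]
contact_force: [0.2, 0.8, -0.3]
grip_width: 0.0004
grip_force: 0.0
```

```bash
python3 - <<'E'
from h import *
p=np.load('p.npy')
print(get_obs()['contact_force'],get_obs()['time'])
c=capture('top')
cr=lambda q:((q-[180,225])*4.8).round().tolist()
print('engaged 0',cr(proj(c,w(p,[[-.0088,-.124,.129],[-.0746,-.124,.112]]))))
print('free',cr(proj(c,w(p,[[-.0014,-.124,.112],[-.0672,-.124,.129]]))))
for t in(0,.05,.1,.14):
    th=.25-t
    print(t,cr(proj(c,w(p,[[-.038+s*.034*np.cos(th)-.015*np.sin(th),-.124,.106+s*.034*np.sin(th)+.015*np.cos(th)] for s in(1,-1)]))))
print('bar level',cr(proj(c,w(p,[bar(0,.061),bar(0,-.061)]))))
cv2.imwrite('pics/t4.png',cv2.resize(c['frame'][225:325,180:345,::-1],None,fx=4.8,fy=4.8,interpolation=cv2.INTER_CUBIC))
E
```

```text
[ 0.15257795  0.78106316 -0.29562912] 11.05
engaged 0 [[589.0, 182.0], [614.0, 326.0]]
free [[587.0, 173.0], [611.0, 306.0]]
0 [[589.0, 182.0], [614.0, 326.0]]
0.05 [[588.0, 180.0], [614.0, 325.0]]
0.1 [[588.0, 178.0], [614.0, 324.0]]
0.14 [[588.0, 177.0], [614.0, 323.0]]
bar level [[196.0, 100.0], [438.0, 58.0]]
```

View pics/t4.png

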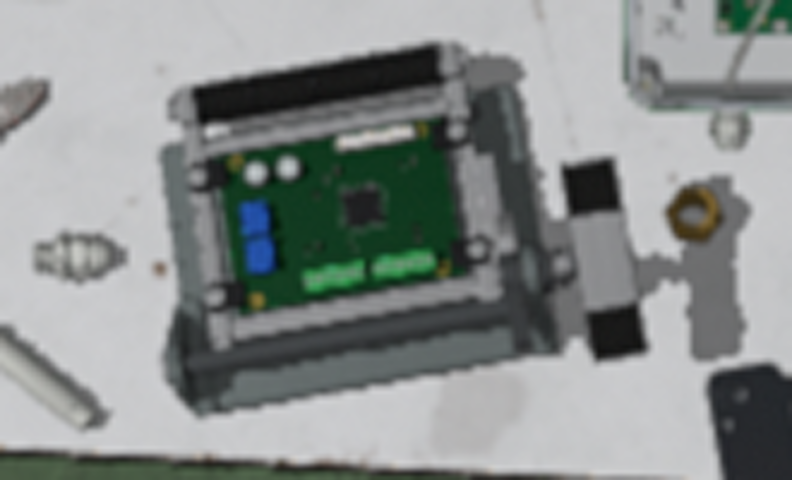

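The last top view shows the frame level, with the bar ends at about (197,104) and (438,61). The rocker is back at its engaged slope, with pads at about (591,186) and (617,332), and the nipples and gland haven't moved. The arm is clear, so I'm handing in.

```bash
python3 -c "
from plant import *
print(finish_job())"
```

```text
the job is handed in; nothing more can be done
None
```

I handed the job in at about 11 s: the pawl was freed, the frame pushed level onto its stops and the pawl snapped back in, with the arm clear. The final picture shows the frame level and the rocker at its engaged slope, but it can't resolve the exact pawl angle, and no verdict came back.

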